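# Get the highlighter out from between the stapler and the tape dispenser

### The job

The highlighter lies hemmed in between the stapler and the tape dispenser on the wooden desk tidy. First set both of these aside, upright, on the cork mat, then lay the highlighter on the very middle of the notebook, along its length. Last put the stapler and the tape dispenser back just where each stood at the start, squarely in its own bay of the tidy, and leave the mug where it is.

Things in the scene. Friction and masses are not known exactly. Their poses are not given: they have to be found in the camera images.
- tidy: desk tidy, fixed: flat wooden base 172 (x) x 156 (y) mm, 10 mm thick, with two grey felt bays (156 x 58 mm, centre lines 40 mm either side of the middle, along x) and a dark 18 mm strip between; at its +x end a rail stands 26 mm above the desk. Origin: centre of its underside; x along the bays to the rail, z up. Place and yaw vary
- mat: the cork mat used as the side area, fixed: a plain light brown rectangle 200 (x) x 180 (y) mm, 5 mm thick. Origin: centre of its underside. It lies to the left or to the right of the tidy, the notebook on the other side
- notebook: the closed notebook with a buff cover that lies beside the tidy (not the one far off to the right), fixed: 210 mm long (x) x 152 mm wide (y), its top 10 mm above the desk. Origin: centre of its underside
- notebook_mid (a point): the middle of the notebook's top face, 10 mm above the desk; same axes as the notebook
- stapler_mid (a point): centre of the loose stapler (red arm, black base; 148 x 37 x 40 mm, about 0.24 kg), 20 mm above its underside. x along it, z up. Base 36 mm wide, 7 mm high; the arm above is 24 mm wide, from 24 to 40 mm above the underside: grip across the arm. At the start it stands on either bay of the tidy, along the bay, about midway
- tape_mid (a point): loose black tape dispenser (148 x 53 x 70 mm, about 0.45 kg): point on its centre line, midway along, 30 mm above its underside. x along it to the roll end, z up. Body 50 mm wide, 32 mm high; cheeks (48 mm wide over both) rise to 55 mm from 14 mm behind to 60 mm ahead (+x) of the point: grip across them about 15 mm ahead. At the start it stands along the other bay
- highlighter_mid (a point): centre of the loose yellow highlighter (118 x 16 x 16 mm, 14 g), 8 mm above its underside. x along its length, z up. At the start it lies along the strip between the two bays, 7 mm from the tape dispenser and 14 mm from the stapler's base, so that fingers fit in beside it only when both are away
- mug: a white mug with a handle, 92 mm in diameter, 95 mm high, a bystander on the desk behind the tidy; it shall stay where it is. Origin: centre of its underside

How it is judged:
On the way, in this order (a step that is already met when the one before it is completed fails the run):
1. the stapler and the tape dispenser both stand on the cork mat, released, while the highlighter still lies in the tidy (x of stapler_mid in the frame of mat between -0.08 and 0.08 m and y of stapler_mid in the frame of mat between -0.08 and 0.08 m and height (world z) of stapler_mid below 0.031 m and angle between each of stapler_mid, tape_mid's own z axis and vertical below 0.12 rad and linear speed of each of stapler, tape_dispenser below 0.02 m/s and contact force between each of stapler, tape_dispenser and the fingers below 0.1 N and x of tape_mid in the frame of mat between -0.08 and 0.08 m and y of tape_mid in the frame of mat between -0.08 and 0.08 m and height (world z) of tape_mid below 0.041 m and distance of highlighter_mid from where it was at the start of the episode below 0.03 m), for 0.2 s.
2. the highlighter lies on the middle of the notebook, released, while the other two still stand on the mat (horizontal distance between highlighter_mid and notebook_mid below 0.015 m and height (world z) of highlighter_mid below 0.024 m and angle between the x axis of highlighter_mid and the x axis of notebook, either way round below 0.2 rad and linear speed of each of highlighter, stapler, tape_dispenser below 0.02 m/s and contact force between each of highlighter, stapler, tape_dispenser and the fingers below 0.1 N and x of stapler_mid in the frame of mat between -0.08 and 0.08 m and y of stapler_mid in the frame of mat between -0.08 and 0.08 m and height (world z) of stapler_mid below 0.031 m and angle between each of stapler_mid, tape_mid's own z axis and vertical below 0.12 rad and x of tape_mid in the frame of mat between -0.08 and 0.08 m and y of tape_mid in the frame of mat between -0.08 and 0.08 m and height (world z) of tape_mid below 0.041 m), for 0.2 s.
3. the stapler and the tape dispenser are both back in the bays they came from, released (distance of each of stapler_mid, tape_mid from where it was at the start of the episode below 0.015 m and angle between the x axis of each of stapler_mid, tape_mid and the x axis of tidy, either way round below 0.15 rad and angle between each of stapler_mid, tape_mid's own z axis and vertical below 0.12 rad and linear speed of each of stapler, tape_dispenser below 0.02 m/s and contact force between each of stapler, tape_dispenser and the fingers below 0.1 N), for 0.2 s.
At the end, for the whole second after the job is handed in: Highlighter centre within 15 mm of the notebook's middle and 0.2 rad of its length; stapler and tape dispenser upright, within 15 mm of where each stood at the start and 0.15 rad of the bays' direction (either way round); all three released and at rest; mug within 20 mm of its place (all of step 3 and horizontal distance between highlighter_mid and notebook_mid below 0.015 m and height (world z) of highlighter_mid below 0.024 m and angle between the x axis of highlighter_mid and the x axis of notebook, either way round below 0.2 rad and linear speed of highlighter below 0.02 m/s and contact force between highlighter and the fingers below 0.1 N); the robot touches nothing.
It fails at once if the mug is pushed more than 20 mm or tipped (distance of mug from where it was at the start of the episode above 0.02 m or angle between mug's own z axis and vertical above 0.3 rad).
It also fails if it takes over 120 s, if anything falls off the work surface, if the arm or the gripper's body presses on something with over 40 N, if the wrist force passes 120 N, or if a joint passes its speed limit or range.

### The arm

A 7-joint arm with a two-finger parallel gripper is mounted at the origin on a cart in front of the work surface, level with it; the furniture and walls round the work are solid. World frame = base frame: x ahead of the robot, y to its left, z up, the work surface at z = 0. Lengths are in m, angles in rad, forces in N, time in s.
With the tool pointing down it reaches from about 0.4 to 0.85 m from the base axis. Payload 10.4 kg.
Tool frame: the origin (TCP) lies at the very end of the fingers, on their centre line; the grasp point (between the pads) lies r.grip_depth behind it (r.grip_depth is the distance from the TCP to the grasp point, in m); z points along the fingers, y is the line along which they close (so a half turn about z gives the same grasp; the last joint's range is limited). The gripper opens to 87 mm and grips with 3 to 60 N. Pads are 19 mm wide; open, the fingers measure 117 mm over their backs; the gripper's body (75 mm by 190 mm) begins 51 mm behind the grasp point.
Start: joints at [1.162, 0.332, -0.065, 1.46, 0.022, 1.35, -0.088], TCP at [0.235, -0.579, 0.223] pointing down, gripper open.
Joint ranges: [-2.6, 2.6], [-0.5, 2.12], [-1.47, 1.34], [0.16, 2.42], [-1.27, 4.41], [0.06, 2.06], [-2.6, 2.6]. Speed limits (rad/s): [2.22, 2.22, 2.79, 2.79, 3.14, 3.14, 3.14].

### API

Orientations are given as a unit quaternion [x, y, z, w].
In Python, from rig import r, effector, imaging, readout gives the robot as it stands. The module is installed in compiled form; this text tells all that it offers. Calls block until the motion is done:
- r.move_ptp(position, orientation): joint-space move of the TCP to a pose.
- r.move_linear(position, rotation=None, feed=0.15): straight line of the TCP; rotation=None keeps the orientation; feed is the mean speed in m/s.
- r.movej(angles): joint-space move.
- effector.gripper_open() and effector.close(): open the fingers fully, or close them until they stop; the grip force is fixed at half the most.
- r.pause(seconds).
- r.solve_ik(position, orientation): joint angles nearest the present ones, or None.
- imaging.get_image(name): name is "side" or "top"; returns a dict with "image" (384x512x3 uint8, red, green, blue), "depth" (384x512 float32, m along the optical axis (not along the pixel's ray), 0 where there is no reading), "camera_matrix" (3x3 intrinsics, pixels), "k1" (the pictures are not rectified: a ray, as slopes to the right and down, at radius r is drawn at 1 + k1 r^2 times it, then the intrinsics apply), "world_to_cam" (4x4, takes a point from world to camera coordinates). Camera axes: x right, y up, looking along -z (the intrinsics and any distortion apply to the point x, -y, -z); pixel columns grow to the right and rows downward; lengths in m; the calibration is good to about 2 mm. A picture is of the moment at which its call begins.
A pose or a line that the arm cannot do raises r.Unreachable and nothing moves.
- r.hand_in(): hands the job in; it is judged then, once.
Readings, each from a call of its own:
- readout.current_time_s(): time.
- readout.current_q(): joint angles.
- readout.current_dq(): joint speeds.
- readout.current_joint_efforts(): joint torques, N m.
- readout.current_eef_pos(): TCP position.
- readout.current_orientation(): TCP orientation.
- readout.current_force(): force on the tool from outside, world axes, zero at the start.
- readout.current_wrist_torque(): the same for the moment, N m.
- readout.current_gripper_width(): finger opening in m.
- readout.current_gripper_force(): force on a finger pad.
Only numpy, scipy, OpenCV 4.12 (cv2) and the standard library are available. Lean on these libraries where they do the work, as an engineer would, in place of code of your own. Each camera call takes 0.05 s, during which the arm holds its last target. There are 200 camera calls.

## Working session

There is one attempt and no reset: what is moved stays moved. The work goes in short steps, each a Python script; the robot and the scene stay as the last script left them, time stands still between calls to the robot, and variables do not carry over. Pictures are saved under pics/ and viewed, at most 14 in all, crops included, and the job is handed in when it is done.

```bash
mkdir -p pics; python3 - <<'E'
from rig import r, effector, imaging, readout
import cv2,numpy as np
for n in ("top","side"):
    d=imaging.get_image(n); cv2.imwrite(f"pics/{n}0.png",d["image"][:,:,::-1]); np.savez(f"{n}0.npz",**d)
    print(n,d["camera_matrix"],d["k1"],d["world_to_cam"],d["depth"].min(),d["depth"].max())
print(r.grip_depth,readout.current_orientation(),readout.current_gripper_width(),readout.current_time_s())
E
```

```text
top [[383.24181954   0.         248.95559677]
 [  0.         383.24181954 195.44402526]
 [  0.           0.           1.        ]] 0.02181434964175171 [[-0.0078031  -0.99976852  0.02005044 -0.0202162 ]
 [ 0.98876939 -0.00472154  0.14937468 -0.56401204]
 [-0.14924544  0.02099085  0.98857735 -0.96799484]
 [ 0.          0.          0.          1.        ]] 0.0 1.8753093
side [[352.34935554   0.         252.74852242]
 [  0.         352.34935554 191.356479  ]
 [  0.           0.           1.        ]] -0.009631189954080029 [[ 0.94381526 -0.33028589  0.01113493 -0.53184329]
 [ 0.16894486  0.51118196  0.84270436 -0.14576377]
 [-0.28402534 -0.79347605  0.53826143 -0.72699125]
 [ 0.          0.          0.          1.        ]] 0.0 2.4527283
0.0187 [ 9.81448228e-01  1.91726241e-01 -1.41512954e-04 -6.35243212e-04] 0.08719968051244316 0.1
```

View pics/top0.png

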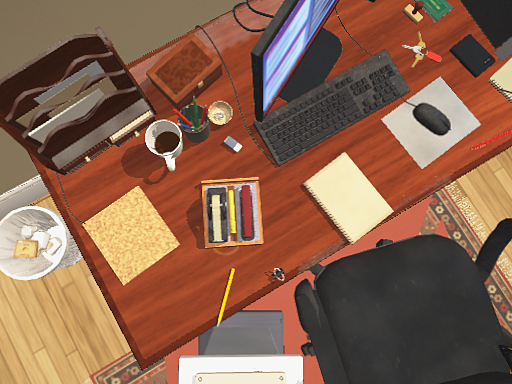

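View pics/side0.png

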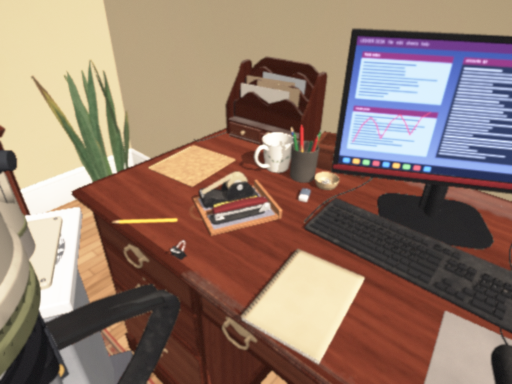

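The top view shows the mat at about (130,234), the tidy at (231,213) with the tape dispenser in its left bay, the highlighter in the middle and the stapler on the right. The notebook is at (348,196) and the mug at (165,142). The side view shows the tidy at (237,205).

```bash
cat > h.py <<'E'
import numpy as np,cv2
def rays(d,uv):
    K=d["camera_matrix"];uv=np.atleast_2d(np.asarray(uv,float))
    dist=np.array([float(d["k1"]),0,0,0,0])
    s=cv2.undistortPoints(uv.reshape(-1,1,2),K,dist).reshape(-1,2)
    T=d["world_to_cam"];R=T[:3,:3];c=-R.T@T[:3,3]
    return c,np.c_[s[:,0],-s[:,1],-np.ones(len(s))]@R
def onplane(d,uv,z):
    c,v=rays(d,uv); return c+v*((z-c[2])/v[:,2])[:,None]
def cloud(d):
    h,w=d["depth"].shape;u,v=np.meshgrid(np.arange(w),np.arange(h))
    c,ry=rays(d,np.c_[u.ravel(),v.ravel()])
    return (c+ry*d["depth"].reshape(-1,1)).reshape(h,w,3)
def rect(P):
    """centre, yaw of long side, sizes of metric xy points' min-area rect"""
    (c,s,a)=cv2.minAreaRect((P[:,:2]*1000).astype(np.float32))
    b=cv2.boxPoints((c,s,a));e=[b[1]-b[0],b[2]-b[1]];e=max(e,key=np.linalg.norm)
    y=np.arctan2(e[1],e[0]); y=(y+np.pi/2)%np.pi-np.pi/2
    return np.array(c)/1000,y,sorted(s)
def biggest(m,seed):
    n,l=cv2.connectedComponents(m.astype(np.uint8),connectivity=4); return l==l[seed[1],seed[0]]
E
python3 - <<'E'
from h import *
d=dict(np.load("top0.npz"));im=d["image"];hsv=cv2.cvtColor(im,cv2.COLOR_RGB2HSV)
P=cloud(d)
for n,s in dict(mat=(130,234),nb=(348,196),strip=(231,210),tape=(214,215),stap=(246,210),wood=(231,180),rim=(205,245),desk=(280,215),mug=(150,140)).items():
    print(n,im[s[1],s[0]],hsv[s[1],s[0]],P[s[1],s[0]].round(4))
c=im[165:260,190:275];cv2.imwrite("pics/c0.png",cv2.resize(c[:,:,::-1],None,fx=6,fy=6,interpolation=cv2.INTER_CUBIC))
print((P[170:258:6,195:270:6,2]*1000).round().astype(int))
d2=dict(np.load("side0.npz"));c=d2["image"][165:245,185:290];cv2.imwrite("pics/s0.png",cv2.resize(c[:,:,::-1],None,fx=7,fy=7,interpolation=cv2.INTER_CUBIC))
E
```

```text
mat [239 189 118] [ 18 129 239] [0.4669 0.2944 0.0042]
nb [245 236 191] [ 25  56 245] [ 0.566  -0.2952  0.0097]
strip [247 237  91] [ 28 161 247] [0.5272 0.024  0.0277]
tape [234 224 180] [ 24  59 234] [0.5099 0.066  0.0703]
stap [170  62  62] [  0 162 170] [ 0.5245 -0.0156  0.05  ]
wood [255 188 106] [ 17 149 255] [0.6086 0.0239 0.0264]
rim [178 113  64] [ 13 163 178] [0.4359 0.0939 0.0077]
desk [134  57  38] [  6 183 134] [ 0.5155 -0.1087  0.0038]
mug [236 227 211] [ 19  27 236] [0.7099 0.2357 0.0603]
[[ 1 -2 -2 -1 -2  0  1  0  2  1  0 -2 -1]
 [ 0  2  0  2 -2 -1  1  0  0  0 -1  1 -3]
 [-1 28 28 24 23 18  8  9  9 11  9  2 -2]
 [ 2  1 20 24 21  9 11  8 47 42 10  0 -2]
 [-2  1 52 24 25 23 22  8 49 43 10 -1  1]
 [ 2 -3 64 77 54 31 26 10 46 49  9  3 -2]
 [-2 -3 65 81 64 61 25  9 49 50 10 -4  1]
 [-1 -1 59 75 68 56 23 10 47 49 12  0  2]
 [ 1  0 14 68 68 37 28 13 46 48 11 -2  3]
 [ 0  2  9 60 60 28 26  8 45 48 11 10  0]
 [ 0  1  9 57 54 36 24 14 42 44 10 12 -1]
 [-1 -1 14 40 51 39  9 10 21 43  7 12  2]
 [ 0  1  9 33 30 11  7  9  7 13  9 11 -1]
 [ 1  0 -2 -2  1  1  2 -1 -1  4 -2 -4 -2]
 [ 1 -2  1 -1  1  0 -3 -1 -1  1 -2 -1 -2]]
```

View pics/c0.png

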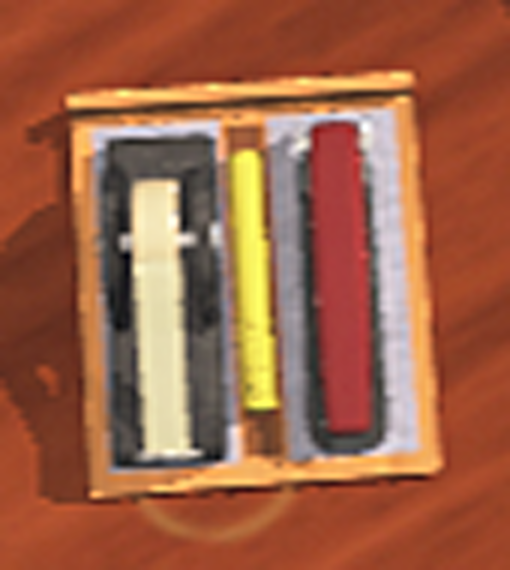

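View pics/s0.png

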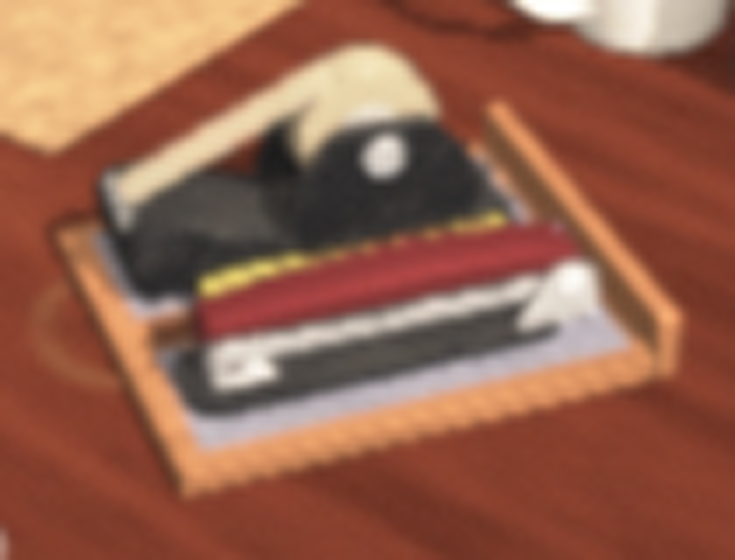

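The top crop shows the rail at the top. The tape dispenser is at left (105–228, 135–468), with its roll towards the rail and its cutter near the bottom. The highlighter is at (253,280) and the red stapler arm runs (313–372, 122–433). The side crop confirms that the roll end faces the rail.

```bash
cat > meas.py <<'E'
from h import *
def cr(p): return (np.array(p,float)+.5)/6-.5+[190,165]
def measure(d):
    im=d["image"];hsv=cv2.cvtColor(im,cv2.COLOR_RGB2HSV);H,S,V=[hsv[...,i].astype(int) for i in range(3)]
    o={}
    def do(n,m,seed,z):
        m=cv2.morphologyEx(m.astype(np.uint8),cv2.MORPH_CLOSE,np.ones((3,3)))
        b=biggest(m,seed);v,u=np.nonzero(b);o[n]=rect(onplane(d,np.c_[u,v],z))+(int(b.sum()),)
    do("mat",(H>13)&(H<26)&(S>85)&(V>180),(130,234),.005)
    do("nb",(H>18)&(H<34)&(S<110)&(V>185),(348,196),.010)
    do("hl",(H>24)&(H<34)&(S>130)&(V>150),(231,210),.020)
    do("stap_arm",((H<5)|(H>174))&(S>130)&(V>100),(246,210),.050)
    return o
E
python3 - <<'E'
from meas import *
d=dict(np.load("top0.npz"))
for k,v in measure(d).items(): print(k,np.round(v[0],4),round(v[1],4),np.round(v[2],1),v[3])
tl=onplane(d,cr([(90,497),(440,470)]),.010);tr=onplane(d,cr([(66,97),(412,72)]),.026)
print("tidy corners",tl.round(4),tr.round(4))
t=np.r_[tl,tr][:,:2];c=t.mean(0);ax=tr[:,:2].mean(0)-tl[:,:2].mean(0);yaw=np.arctan2(ax[1],ax[0])
print("tidy",c.round(4),yaw,np.linalg.norm(ax),np.linalg.norm(tl[1]-tl[0]),np.linalg.norm(tr[1]-tr[0]))
# felt/body in cloud, tidy frame
P=cloud(d);R=np.array([[np.cos(yaw),np.sin(yaw)],[-np.sin(yaw),np.cos(yaw)]])
L=(P[...,:2]-c)@R.T;im=d["image"].astype(int)
reg=(abs(L[...,0])<.09)&(abs(L[...,1])<.08)
for z0,z1,nm in((.055,.068,"cheek/tape z55-68"),(.016,.045,"body")):
    m=reg&(L[...,1]>.008)&(P[...,2]>z0)&(P[...,2]<z1)
    q=L[m];print(nm,np.percentile(q,[1,5,50,95,99],axis=0).round(4).tolist())
blk=reg&(im.max(2)<95)
for s in(1,-1):
    m=blk&(s*L[...,1]>.012);v,u=np.nonzero(m);z=.015
    Q=(onplane(d,np.c_[u,v],z)[:,:2]-c)@R.T;print("black",s,Q.min(0).round(4),Q.max(0).round(4),rect(Q))
# tape body lower corners (near end, upper edge z=.042?) 
print("tape far/near px", ((onplane(d,cr([(105,138),(215,138)]),.042)[:,:2]-c)@R.T).round(4).tolist(),((onplane(d,cr([(110,466),(226,460)]),.012)[:,:2]-c)@R.T).round(4).tolist())
print("stap base near",((onplane(d,cr([(345,452)]),.013)[:,:2]-c)@R.T).round(4))
# mug
m=(P[...,2]>.02)&(abs(P[...,0]-.69)<.1)&(abs(P[...,1]-.2)<.09)&(P[...,2]<.12)
print("mug",np.percentile(P[m],[2,50,98],axis=0).round(3).tolist())
E
```

```text
mat [0.4673 0.2922] 0.6253 [180.4 200.4] 5028
nb [ 0.5633 -0.2949] 0.6473 [146.9 207.6] 3942
hl [0.5257 0.0225] 0.066 [ 12.3 113.7] 191
stap_arm [ 0.5226 -0.0169] 0.0499 [ 22.8 131.7] 427
tidy corners [[ 0.4295  0.0947  0.01  ]
 [ 0.4402 -0.0608  0.01  ]] [[ 0.6069  0.1056  0.026 ]
 [ 0.6178 -0.0496  0.026 ]]
tidy [0.5236 0.0225] 0.06215540647234231 0.1778259488507097 0.15585900635916103 0.15565012222679944
cheek/tape z55-68 [[-0.0463, 0.0152], [-0.043, 0.0165], [0.0039, 0.0402], [0.0403, 0.0626], [0.0436, 0.0637]]
body [[-0.0775, 0.0086], [-0.0744, 0.0151], [-0.015, 0.034], [0.0864, 0.0642], [0.0892, 0.0717]]
black 1 [-0.0902  0.013 ] [0.0839 0.0727] (array([-0.00313448,  0.04273618]), np.float32(0.000775218), [59.69813919067383, 174.104248046875])
black -1 [-0.0903 -0.0744] [ 0.0841 -0.0144] (array([-0.00311665, -0.04446245]), np.float32(0.0011882782), [60.01432418823242, 174.3466339111328])
tape far/near px [[0.0657, 0.0602], [0.0625, 0.0119]] [[-0.0765, 0.0682], [-0.0774, 0.0168]]
stap base near [[-0.0776 -0.0362]]
mug [[0.643, 0.114, 0.023], [0.733, 0.194, 0.056], [0.787, 0.285, 0.105]]
```

```bash
cat > ctl.py <<'E'
from rig import r, effector, imaging, readout
from h import *
from scipy.spatial.transform import Rotation as Ro
def q(a): return (Ro.from_euler("z",a)*Ro.from_euler("x",np.pi)).as_quat()
def at(c,yaw,dx=0,dy=0):
    return np.array([c[0]+dx*np.cos(yaw)-dy*np.sin(yaw),c[1]+dx*np.sin(yaw)+dy*np.cos(yaw)])
MAT,MY=np.array([.4673,.2922]),.6253
NB,NY=np.array([.5633,-.2949]),.6473
TY=.060
UP=.20
G=dict(tape=(at((.5178,.0622),TY,.015),TY,.036), stap=(np.array([.5226,-.0169]),TY,.0305), hl=(np.array([.5257,.0225]),.064,.0125))
M=dict(tape=(at(MAT,MY,.015,.050),MY,.032), stap=(at(MAT,MY,0,-.050),MY,.0265), hl=(NB,NY,.0135))
BACK=dict(tape=(G["tape"][0],TY,.037), stap=(G["stap"][0],TY,.0315))
REM=dict(tape=(M["tape"][0],MY,.031), stap=(M["stap"][0],MY,.0255))
def go(p,z,lin=True,feed=.1):
    pos=[*p[0],z]
    r.move_linear(pos,q(p[1]),feed=feed) if lin else r.move_ptp(pos,q(p[1]))
def pick(p,first=False):
    go(p,UP,False); go(p,p[2]+.05,feed=.2); go(p,p[2],feed=.06); effector.close(); r.pause(.2)
    print("w",round(readout.current_gripper_width(),4),"f",readout.current_gripper_force())
    go(p,p[2]+.04,feed=.08); go(p,UP,feed=.2); print("w up",round(readout.current_gripper_width(),4),readout.current_force().round(2) if hasattr(readout.current_force(),'round') else readout.current_force())
def place(p):
    go(p,UP,False); go(p,p[2]+.04,feed=.2); go(p,p[2],feed=.05); r.pause(.2); effector.gripper_open(); r.pause(.3)
    go(p,p[2]+.05,feed=.1); go(p,UP,feed=.25); print("t",readout.current_time_s())
def snap(n,box=None,f=1,cam="top"):
    d=imaging.get_image(cam);np.savez(n+".npz",**d);i=d["image"][:,:,::-1]
    if box: i=cv2.resize(i[box[1]:box[3],box[0]:box[2]],None,fx=f,fy=f,interpolation=cv2.INTER_CUBIC)
    cv2.imwrite(f"pics/{n}.png",i); return d
E
python3 - <<'E'
from ctl import *
for D in (G,M):
    for k,p in D.items():
        for z in (UP,p[2]): 
            s=r.solve_ik([*p[0],z],q(p[1])); print(k,z,None if s is None else np.round(s,2))
pick(G["tape"]); print(readout.current_time_s())
snap("t1",(150,120,320,270),4)
snap("t1s",(140,110,320,250),4,"side")
E
```

```text
tape 0.2 [ 0.55  0.25 -0.87  1.69  0.2   1.29 -1.86]
tape 0.036 [ 0.47  0.45 -0.79  1.86  0.38  0.99 -2.  ]
stap 0.2 [ 0.55  0.18 -0.67  1.73  0.12  1.27 -1.66]
stap 0.0305 [ 0.49  0.38 -0.63  1.9   0.27  0.94 -1.78]
hl 0.2 [ 0.56  0.2  -0.77  1.72  0.15  1.28 -1.75]
hl 0.0125 [ 0.47  0.44 -0.7   1.9   0.35  0.93 -1.9 ]
tape 0.2 [ 0.2   0.46 -1.19  1.61  0.43  1.37 -1.99]
tape 0.032 [-0.16  0.48 -0.7   1.79  0.36  1.   -1.94]
stap 0.2 [ 0.38  0.42 -1.16  1.63  0.39  1.35 -1.78]
stap 0.0265 [ 0.06  0.49 -0.74  1.81  0.39  0.99 -1.78]
hl 0.2 [ 0.66  0.39 -0.33  1.45  0.13  1.33 -0.6 ]
hl 0.0135 [ 0.66  0.56 -0.32  1.62  0.2   0.99 -0.65]
w 0.0479 f 29.959030500613153
w up 0.0482 [-0.39 -0.17 -4.36]
6.6667
```

View pics/t1s.png

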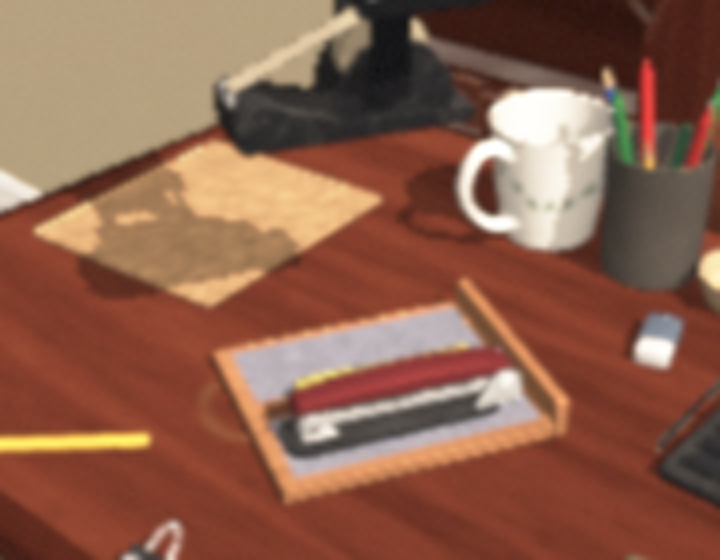

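The tape dispenser is held level at (340,90) in the crop. The left bay is empty, and the stapler and highlighter have not moved. Next I place the tape dispenser and pick the stapler.

```bash
python3 - <<'E'
from ctl import *
place(M["tape"]); pick(G["stap"]); place(M["stap"])
go(G["hl"],UP+.05,False); go((np.array([.5,-.15]),.064),.25,False)
d=snap("t2",(70,150,290,300),3.6)
from meas import measure
m=cv2.inRange(cv2.cvtColor(d["image"],cv2.COLOR_RGB2HSV),(24,130,150),(34,255,255)); b=biggest(m>0,(231,210));v,u=np.nonzero(b);print("hl",rect(onplane(d,np.c_[u,v],.02)),b.sum())
E
```

```text
t 12.325
w 0.0224 f 29.90860097695986
w up 0.0228 [-1.1  -0.54 -2.71]
t 23.9833
hl (array([0.52560358, 0.02245777]), np.float32(0.062088013), [13.106355667114258, 113.53057098388672]) 201
```

View pics/t2.png

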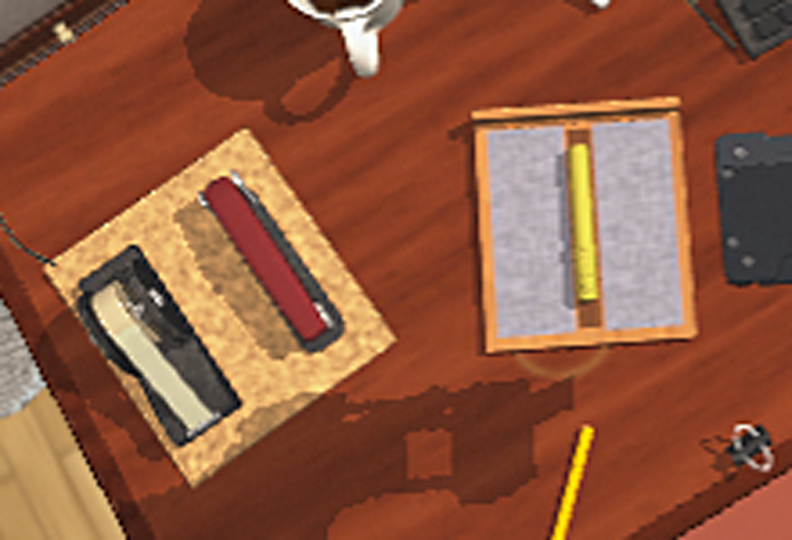

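Both objects stand upright on the mat, the tape dispenser at crop (160,345) and the stapler at (272,262). The highlighter is still on its strip at (583,222). Next, the highlighter.

```bash
python3 - <<'E'
from ctl import *
pick(G["hl"]); place(M["hl"])
go((MAT*.4+np.array([.5,.02])*.6,.3),.3,False)
d=snap("t3",(280,130,420,260),4)
hsv=cv2.cvtColor(d["image"],cv2.COLOR_RGB2HSV)
m=cv2.inRange(hsv,(24,130,150),(34,255,255)); m[:, :300]=0;m[:,400:]=0;m[:150]=0;m[250:]=0
v,u=np.nonzero(m);print("hl",rect(onplane(d,np.c_[u,v],.02)),len(u))
E
```

```text
w 0.0157 f 30.000019669532776
w up 0.0164 [ 0.23 -0.   -0.01]
t 37.4
hl (array([ 0.56304431, -0.29565405]), np.float32(0.6521183), [12.217472076416016, 113.86341094970703]) 181
```

View pics/t3.png

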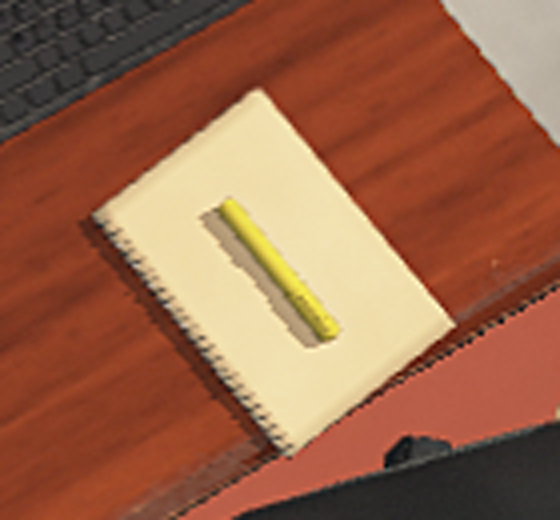

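The highlighter lies centred along the notebook, at crop (280,268), within about 1 mm of the target. Now I put the stapler back, then the tape dispenser.

```bash
python3 - <<'E'
from ctl import *
for k in("stap","tape"):
    pick(REM[k]); place(BACK[k])
go((np.array([.45,-.15]),.064),.3,False)
d=snap("t4",(190,165,275,260),6)
d0=dict(np.load("top0.npz"))
for n,x in(("0",d0),("1",d)):
    hsv=cv2.cvtColor(x["image"],cv2.COLOR_RGB2HSV)
    m=(cv2.inRange(hsv,(0,130,100),(4,255,255))|cv2.inRange(hsv,(174,130,100),(180,255,255)))>0
    b=biggest(cv2.morphologyEx(m.astype(np.uint8),cv2.MORPH_CLOSE,np.ones((3,3))),(246,210));v,u=np.nonzero(b);print(n,"stap",rect(onplane(x,np.c_[u,v],.05)))
    m=cv2.inRange(hsv,(18,20,150),(32,110,255));m[:,:205]=0;m[:,226:]=0;m[:187]=0;m[245:]=0
    v,u=np.nonzero(m);print(n,"tape",rect(onplane(x,np.c_[u,v],.06)),len(u))
print(readout.current_time_s())
E
```

```text
w 0.023 f 29.931334552748012
w up 0.0227 [ 0.33  0.01 -4.47]
t 50.05
w 0.0479 f 29.976682662963867
w up 0.0485 [ 0.35 -0.04 -5.09]
t 61.0333
0 stap (array([ 0.52250952, -0.01692765]), np.float32(-0.005068898), [23.44676971435547, 130.72987365722656])
0 tape (array([0.50499951, 0.0610266 ]), np.float32(0.046841264), [20.804744720458984, 116.63690948486328]) 356
1 stap (array([ 0.52377283, -0.01694559]), np.float32(0.04992211), [22.49237823486328, 134.0303497314453])
1 tape (array([0.50510245, 0.06226898]), np.float32(0.059001327), [20.812294006347656, 116.48109436035156]) 338
62.0667
```

View pics/t4.png

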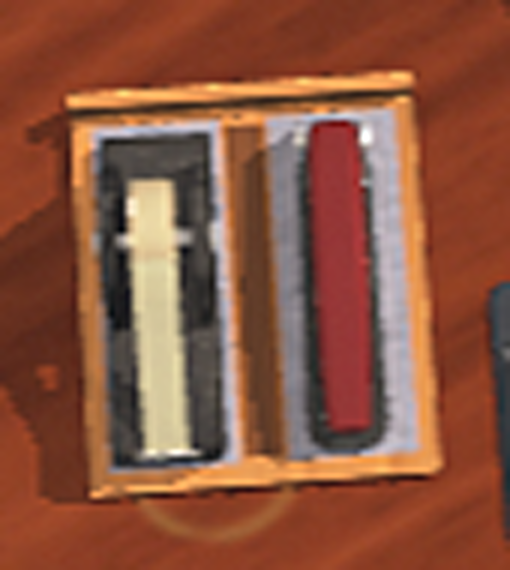

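Both objects are upright in their own bays, the tape dispenser at crop (160,300) and the stapler at (340,280), each within about 2 mm of its start. The arm is clear of everything.

```bash
python3 -c "
from rig import r
print(r.hand_in())"
```

```text
the job is handed in; nothing more can be done
None
```

I've handed the job in at about 62 s: the highlighter lies about 1 mm from the notebook's measured middle, the stapler and tape dispenser are back within about 2 mm of where they started, and the mug was not touched, but the hand-in call returned no verdict.

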